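Stand the bookend back up against the plaster bats

TASK

The wooden L-shaped bookend that props the row of plaster bats has been knocked onto its back. Only by pushing it, without ever picking it up off the table, tip it back up onto its foot; then slide it along the table until its upright's back rests flush and square against the face of the nearest bat, roughly in the middle of the row's width. Leave the jar, the cup and the brush where they are.

Things in the scene. Friction and masses are not known exactly. Their poses are not given: they have to be found in the camera images.
- row: Four white plaster bats on edge in a tight row, a wooden stop at the far end; fixed to the table, yawed up to 20 degrees. Origin on the table at the centre of the bats. Own x: across the row (bats 160 mm wide); own y: along the row, towards the fallen bookend; z up. Bats 130 mm high, y -56 to +56 mm; stop behind, y -57 to -135 mm.
- row_face (a point): Middle of the foot of the row's face that the bookend must end against: on the table, at the row's x = 0, y = +56 mm. The face is flat, upright, and looks along the row's +y. Axes as the row's.
- bookend: Loose wooden L, 110 mm wide (own x), 0.2 to 0.45 kg. Standing: thick foot 24 mm high from y = 0 to 75 mm, thin upright 12 mm thick (y 0 to 12 mm), top at z = 105 mm; the upright's back is y = 0. Origin: middle of the heel, the edge where back and underside meet, on the table both lying and standing. Own z up the upright, own y heel to toe. Centre of mass at y 29, z 26 mm.
- foot_in (a point): Point on the bookend's foot, on its inner side (the foot's top when it stands): own x 0, y 58, z 24 mm. At the start the bookend lies on its back: upright flat on the table, its top end 20 to 75 mm from the row's face, foot sticking up 75 mm at the end away from the row. Pushed here, away from the row, it turns about its heel and after some 42 degrees drops onto its foot.
- toe (a point): Middle of the end face of the bookend's foot: own x 0, y 75, z 12 mm. Once standing, the bookend slides over the table when pushed here towards the row; pushed higher than about 25 mm above the table it may tip onto its back again. Table friction is about that of dry wood.
- jar: Bystander: closed glass jar with a grey lid, 60 mm across, 80 mm high, standing loose to the -x side of the row's and bookend's line (about 170 mm off it). Origin at the centre of its underside.
- cup: Bystander: open terracotta cup, 72 mm across, 75 mm high, standing loose to the +x side of that line (about 190 mm off it). Origin at the centre of its underside.
- brush: Bystander: loose brush 170 mm long, lying to the +x side of the row's line (about 170 mm off it), roughly parallel to it. Origin on the table under it; own x runs along it.
Not all that is in view belongs to the job. Leave any turquoise look-alike of the row alone.

How it is judged:
By the outcome, as a careful person would: the job done as asked, in the order asked, and still so for the second after the job is handed in, with the robot touching nothing.
It also fails if it takes over 54 s, if anything falls off the work surface, if the arm or the gripper's body presses on something with over 40 N, if the wrist force passes 120 N, or if a joint passes its speed limit or range.

ROBOT

A 6-joint arm with a two-finger parallel gripper is mounted at the origin on the work surface. World frame = base frame: x ahead of the robot, y to its left, z up, the work surface at z = 0. Lengths are in m, angles in rad, forces in N, time in s.
With the tool pointing down it reaches from about 0.25 to 0.775 m from the base axis. Payload 4 kg.
Tool frame: the origin (TCP) lies at the very end of the fingers, on their centre line; the grasp point (between the pads) lies behind it (env.grip_depth is the z of the grasp point in the tool frame, in m); z points along the fingers, y is the line along which they close (so a half turn about z gives the same grasp; the last joint's range is limited). The gripper opens to 94 mm and grips with 3 to 60 N. Pads are 16 mm wide; open, the fingers measure 119 mm over their backs; the gripper's body (75 mm by 177 mm) begins 78 mm behind the grasp point.
Start: joints at [-1.316, 0.087, 1.371, -0, 1.684, -0.103], TCP at [0.193, -0.515, 0.206] pointing down, gripper open.
Joint ranges: [-3.1, 3.1], [-0.76, 2.03], [0.27, 2.55], [-1.08, 4.22], [0.17, 2.65], [-2.57, 2.57]. Speed limits (rad/s): [2.79, 2.79, 3.14, 3.14, 3.14, 3.14].

INTERFACE

Orientations are given as a 3x3 rotation matrix whose columns are the frame's x, y, z axes.
In Python, from rig import env, imaging, finish_job gives the robot as it stands.
- The arm moves only by the tool apply_moves, never from a script. Its argument "commands" is a list of rows, each an object of numbers: "rx", "ry", "rz": the turn, a rotation vector about the tool's x, y, z in units of 8 degrees (1.0 is 8 degrees); "tx", "ty", "tz": the shift along the tool's x, y, z in units of 30 mm (1.0 is 30 mm); "claw": the finger opening in mm, from 0 to 94. In form: [{"rx": .., "ry": .., "rz": .., "tx": .., "ty": .., "tz": .., "claw": ..}, ...]. A call has 1 to 12 rows; each row is the pose to reach, as a shift and turn from the pose commanded when the call began, along the tool's axes at that moment; what a row does not reach only later rows make up. A row lasts 1/10 s, in which the tool goes at most 50 mm and 8.59 degrees, less where a joint would pass 70% of its speed; a pose out of reach is approached as far as the arm can. A call with a gripper value outside its range is refused whole. The fingers move at their own pace and stop on an object; the grip force is fixed at half the most. Time passes only in rows, so rows that repeat a pose let the fingers close. It gives the time, the measured TCP pose, the force, the opening and the grip force at its end, in the units of the state.
- env.read_state(): the state, without advancing time (a new reading comes with each control period).
- imaging.snapshot(name): name is "scene" or "top"; returns the picture (400x640x3 uint8, blue, green, red); there is no depth.
- imaging.camera_info(name): a dict with "fov_y" (degrees; the focal length in pixels is half the picture's height over the tangent of half this angle, whatever the lens; pixels are square), "cx", "cy" (the principal point, pixels), "view" (4x4, takes a point from world to camera coordinates). Camera axes: x right, y down, z forward; pixel columns grow to the right and rows downward; lengths in m; the calibration is good to about 2 mm. A picture is of the moment at which its call begins. camera_info takes no time and is no camera call.
- finish_job(): hands the job in; it is judged then, once.
The state is a dict: "time": time; "q": joint angles; "qvel": joint speeds; "tau": joint torques, N m; "tool_pos": TCP position; "tcp_rot": TCP orientation; "contact_force": force on the tool from outside, world axes, zero at the start; "ft_torque": the same for the moment, N m; "grip_width": finger opening in m; "finger_force": force on a finger pad.
Only numpy, scipy, OpenCV 4.12 (cv2) and the standard library are available. Lean on these libraries where they do the work, as an engineer would, in place of code of your own. Each camera call takes 0.05 s, during which the arm holds its last target. There are 200 camera calls.

## Working session

There is one attempt and no reset: what is moved stays moved. The work goes in short steps, Python scripts to look and compute and a tool call to move; the robot and the scene stay as the last step left them, time stands still between calls to the robot, and variables do not carry over. Pictures are saved under pics/ and viewed, at most 10 in all, crops included, and the job is handed in when it is done.

Besides the shell and the picture viewer there is one more tool, called as name(argument=value, ...), one argument or row to a line, values as JSON. apply_moves: Moves the arm, as the interface text tells. Its arguments: {"type":"object","properties":{"commands":{"type":"array","items":{"type":"object","properties":{"rx":{"type":"number"},"ry":{"type":"number"},"rz":{"type":"number"},"tx":{"type":"number"},"ty":{"type":"number"},"tz":{"type":"number"},"claw":{"type":"number"}}}}},"required":["commands"]}

```bash
mkdir -p pics
python3 - <<'E'
from rig import env, imaging
import cv2
for n in ("scene","top"):
    im=imaging.snapshot(n); cv2.imwrite(f"pics/{n}0.png",im); print(n,imaging.camera_info(n))
s=env.read_state(); print(s["time"],s["tool_pos"],s["tcp_rot"],env.grip_depth)
E
```

```text
scene {'fov_y': 57.37800706799091, 'cx': 324.1273069481403, 'cy': 202.2633618601066, 'view': array([[ 0.99907544, -0.04139277, -0.01161488, -0.54076204],
       [-0.04131171, -0.84955742, -0.52587596, -0.0905016 ],
       [ 0.01189995,  0.52586959, -0.85048196,  0.93728812],
       [ 0.        ,  0.        ,  0.        ,  1.        ]])}
top {'fov_y': 44.89403088354398, 'cx': 324.71324924624724, 'cy': 202.81522506705397, 'view': array([[-0.01977432, -0.99974107, -0.01125933, -0.15757394],
       [-0.99177747,  0.02103848, -0.12623325,  0.57015291],
       [ 0.12643745,  0.00867057, -0.99193669,  1.12363522],
       [ 0.        ,  0.        ,  0.        ,  1.        ]])}
0.1 [ 0.19247646 -0.51469353  0.20440988] [[ 9.36671004e-01  3.50210115e-01 -5.52654048e-04]
 [ 3.50210517e-01 -9.36669051e-01  1.91914932e-03]
 [ 1.54451561e-04 -1.99115678e-03 -9.99998006e-01]] -0.0188
```

View pics/top0.png

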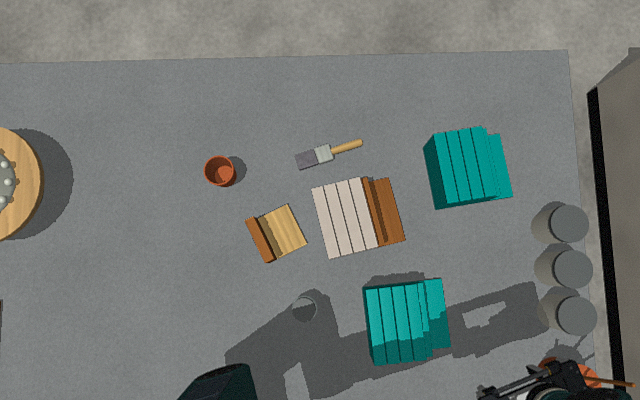

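View pics/scene0.png

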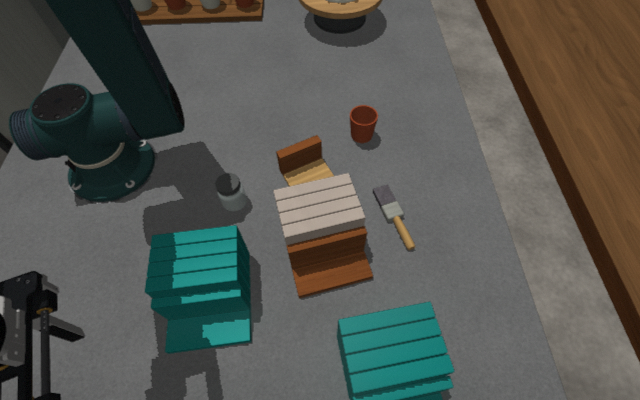

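The top view shows the white row at (345,218) and its stop at (383,212). The fallen bookend is at (276,233), with its foot's end face at (260,240) and its upright at (287,230). The cup is at (220,171), the brush at (328,154) and the jar at (304,308). Look-alikes for the row are turquoise at (467,167) and (407,320). I choose the white one. The only wooden L lying loose is the one at (276,233); the row's stop at (383,212) is also brown, but fixed.

Run:
```python
import cv2
a=cv2.imread("pics/top0.png")[165:275,235:415]
cv2.imwrite("pics/crop0.png",cv2.resize(a,None,fx=4.4,fy=4.4,interpolation=cv2.INTER_CUBIC))
a=cv2.imread("pics/scene0.png")[125:305,260:390]
cv2.imwrite("pics/crop1.png",cv2.resize(a,None,fx=3.3,fy=3.3,interpolation=cv2.INTER_CUBIC))
```

```text
(no output)
```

View pics/crop0.png

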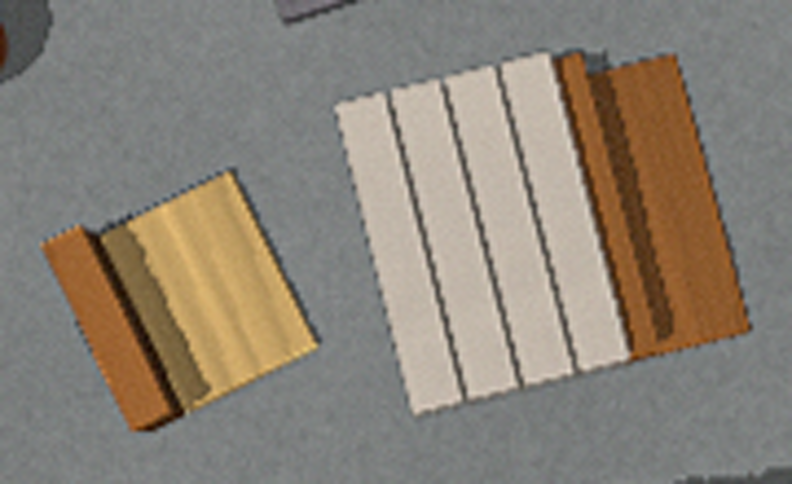

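View pics/crop1.png

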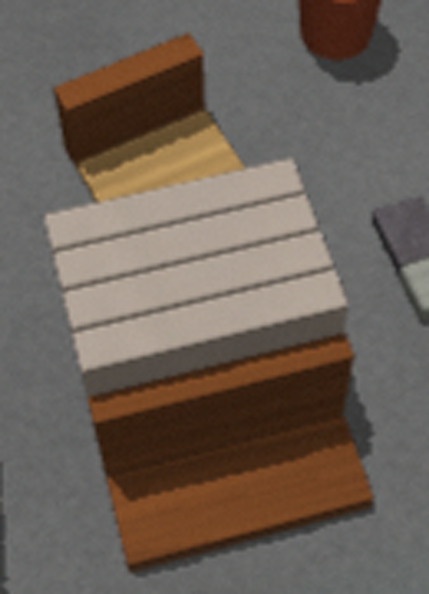

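```bash
cat > h.py <<'E'
import numpy as np
from rig import imaging
def ray(n,uv,z):
    c=imaging.camera_info(n); V=c["view"]; f=200/np.tan(np.radians(c["fov_y"]/2))
    d=V[:3,:3].T@np.array([(uv[0]-c["cx"])/f,(uv[1]-c["cy"])/f,1]); o=-V[:3,:3].T@V[:3,3]
    return o+d*(z-o[2])/d[2]
def proj(n,p):
    c=imaging.camera_info(n); V=c["view"]; f=200/np.tan(np.radians(c["fov_y"]/2))
    q=V[:3,:3]@p+V[:3,3]; return np.array([c["cx"]+f*q[0]/q[2],c["cy"]+f*q[1]/q[2]])
E
python3 - <<'E'
from h import *
np.set_printoptions(precision=4,suppress=True)
t=lambda u,v:(235+u/4.4-.4,165+v/4.4-.4)
s=lambda u,v:(260+u/3.3-.35,125+v/3.3-.35)
def show(name,n,f,pts,z):
    P=[ray(n,f(*p),z)[:2] for p in pts]
    print(name); print(np.array(P).ravel()); print([round(float(np.linalg.norm(P[i]-P[(i+1)%len(P)])),4) for i in range(len(P))])
    for i in range(len(P)):
        d=P[(i+1)%len(P)]-P[i]; print(round(float(np.degrees(np.arctan2(d[1],d[0]))),1),end=" ")
    print()
show("row top","top",t,[(335,103),(415,414),(631,361),(549,52)],.13)
show("row scene","scene",s,[(45,214),(292,158),(347,307),(84,371)],.13)
show("toe","top",t,[(42,242),(133,430),(172,414),(82,226)],.075)
show("toe scene","scene",s,[(54,87),(187,35),(204,52),(66,109)],.075)
show("upr","top",t,[(233,168),(320,347)],.012)
show("upr scene","scene",s,[(241,163)],.012)
print("jar",ray("top",(304,308),.08),ray("scene",(229,183),.08),"cup",ray("top",(220,171),.075))
E
```

```text
row top
[ 0.5883 -0.1399  0.4326 -0.1767  0.4565 -0.2837  0.6119 -0.2478]
[0.16, 0.1096, 0.1595, 0.1105]
-166.7 -77.4 13.0 102.3 
row scene
[ 0.4326 -0.1777  0.5867 -0.1429  0.6105 -0.2515  0.4581 -0.2857]
[0.158, 0.1112, 0.1563, 0.111]
12.7 -77.6 -167.4 103.3 
toe
[ 0.5267  0.0169  0.428  -0.0304  0.4358 -0.0507  0.5347 -0.0041]
[0.1095, 0.0217, 0.1093, 0.0225]
-154.4 -68.9 25.2 110.8 
toe scene
[ 0.4272 -0.0314  0.5237  0.0129  0.5356 -0.0041  0.4363 -0.0519]
[0.1062, 0.0208, 0.1102, 0.0224]
24.7 -55.2 -154.3 113.8 
upr
[ 0.5718 -0.0782  0.4716 -0.125 ]
[0.1106, 0.1106]
-154.9 25.1 
upr scene
[ 0.5601 -0.0592]
[0.0]
0.0 
jar [ 0.3246 -0.1185  0.08  ] [ 0.3264 -0.1217  0.08  ] cup [0.6418 0.0736 0.075 ]
```

apply_moves(
  commands=[
    {"tx":15,"ty":-10.9,"rz":-11.8,"claw":60},
    {"tx":15,"ty":-10.9,"rz":-11.8,"claw":60},
    {"tx":15,"ty":-10.9,"rz":-11.8,"claw":60},
    {"tx":15,"ty":-10.9,"rz":-11.8,"claw":60},
    {"tx":15,"ty":-10.9,"rz":-11.8,"claw":60},
    {"tx":15,"ty":-10.9,"rz":-11.8,"claw":60},
    {"tx":15,"ty":-10.9,"rz":-11.8,"claw":60},
    {"tx":15,"ty":-10.9,"rz":-11.8,"claw":60},
    {"tx":15,"ty":-10.9,"rz":-11.8,"claw":60},
    {"tx":15,"ty":-10.9,"rz":-11.8,"claw":60},
    {"tx":15,"ty":-10.9,"rz":-11.8,"claw":60},
    {"tx":15,"ty":-10.9,"rz":-11.8,"claw":60},
  ],
)

```text
invalid input at $.commands[0]: expected keys rx, ry, rz, tx, ty, tz, claw
```

```bash
cat > go.py <<'E'
import sys,numpy as np
from rig import env
s=env.read_state(); R=np.array(s["tcp_rot"]); p=np.array(s["tool_pos"])
x,y,z,yaw=map(float,sys.argv[1:5]); a=np.radians(yaw)
Rt=np.array([[np.cos(a),np.sin(a),0],[np.sin(a),-np.cos(a),0],[0,0,-1]])
from scipy.spatial.transform import Rotation as Ro
print("t",round(s["time"],2),"pos",p.round(4),"yaw",round(np.degrees(np.arctan2(R[1,0],R[0,0])),2),"F",np.round(s["contact_force"],1),"w",round(float(s["grip_width"]),4))
print("txyz",(R.T@(np.array([x,y,z])-p)/.03).round(3),"r",(np.degrees(Ro.from_matrix(R.T@Rt).as_rotvec())/8).round(3))
E
python3 go.py .4977 -.0503 .062 115
```

```text
t 0.1 pos [ 0.1925 -0.5147  0.2044] yaw 20.5 F [-0.6  0.2 -0.4] w 0.094
txyz [ 14.95  -10.927   4.771] r [-1.0000e-02 -1.3000e-02 -1.1812e+01]
```

All keys are needed.

apply_moves(
  commands=[
    {"rx":0,"ry":0,"tz":0,"tx":15,"ty":-10.9,"rz":-11.8,"claw":60},
    {"rx":0,"ry":0,"tz":0,"tx":15,"ty":-10.9,"rz":-11.8,"claw":60},
    {"rx":0,"ry":0,"tz":0,"tx":15,"ty":-10.9,"rz":-11.8,"claw":60},
    {"rx":0,"ry":0,"tz":0,"tx":15,"ty":-10.9,"rz":-11.8,"claw":60},
    {"rx":0,"ry":0,"tz":0,"tx":15,"ty":-10.9,"rz":-11.8,"claw":60},
    {"rx":0,"ry":0,"tz":0,"tx":15,"ty":-10.9,"rz":-11.8,"claw":60},
    {"rx":0,"ry":0,"tz":0,"tx":15,"ty":-10.9,"rz":-11.8,"claw":60},
    {"rx":0,"ry":0,"tz":0,"tx":15,"ty":-10.9,"rz":-11.8,"claw":60},
    {"rx":0,"ry":0,"tz":0,"tx":15,"ty":-10.9,"rz":-11.8,"claw":60},
    {"rx":0,"ry":0,"tz":0,"tx":15,"ty":-10.9,"rz":-11.8,"claw":60},
    {"rx":0,"ry":0,"tz":0,"tx":15,"ty":-10.9,"rz":-11.8,"claw":60},
    {"rx":0,"ry":0,"tz":0,"tx":15,"ty":-10.9,"rz":-11.8,"claw":60},
  ],
)

```text
time: 1.3
tool_pos: [0.501, -0.0467, 0.2045]
tcp_rot: [[-0.429, 0.903, -0.001], [0.903, 0.429, 0.002], [0.002, 0.0, -1.0]]
contact_force: [0.4, -0.2, -0.3]
grip_width: 0.0599
finger_force: 0.0
```

```bash
python3 go.py .4977 -.0503 .062 115
```

```text
t 1.3 pos [ 0.501  -0.0467  0.2045] yaw 115.39 F [ 0.4 -0.2 -0.3] w 0.0599
txyz [-0.071 -0.151  4.749] r [ 0.001 -0.017  0.048]
```

apply_moves(
  commands=[
    {"rx":0,"ry":0,"rz":0,"tx":0,"ty":0,"tz":1.5,"claw":60},
    {"rx":0,"ry":0,"rz":0,"tx":0,"ty":0,"tz":3,"claw":60},
    {"rx":0,"ry":0,"rz":0,"tx":0,"ty":0,"tz":4.2,"claw":60},
    {"rx":0,"ry":0,"rz":0,"tx":0,"ty":0,"tz":4.75,"claw":60},
    {"rx":0,"ry":0,"rz":0,"tx":0,"ty":0,"tz":4.75,"claw":60},
    {"rx":0,"ry":0,"rz":0,"tx":0,"ty":0,"tz":4.75,"claw":60},
  ],
)

```text
time: 1.9
tool_pos: [0.4995, -0.0519, 0.0632]
tcp_rot: [[-0.42, 0.908, -0.0], [0.908, 0.42, -0.0], [-0.0, -0.0, -1.0]]
contact_force: [0.2, 0.3, 0.4]
grip_width: 0.0598
finger_force: 0.0
```

```bash
python3 go.py .4556 .0395 .062 115
python3 - <<'E'
from rig import imaging
import cv2
im=imaging.snapshot("top")[165:275,235:415]
cv2.imwrite("pics/c2.png",cv2.resize(im,None,fx=4.4,fy=4.4,interpolation=cv2.INTER_CUBIC))
E
```

```text
t 1.9 pos [ 0.4995 -0.0519  0.0632] yaw 114.83 F [0.2 0.3 0.4] w 0.0598
txyz [ 3.378 -0.048  0.04 ] r [-0.002  0.001 -0.021]
```

View pics/c2.png

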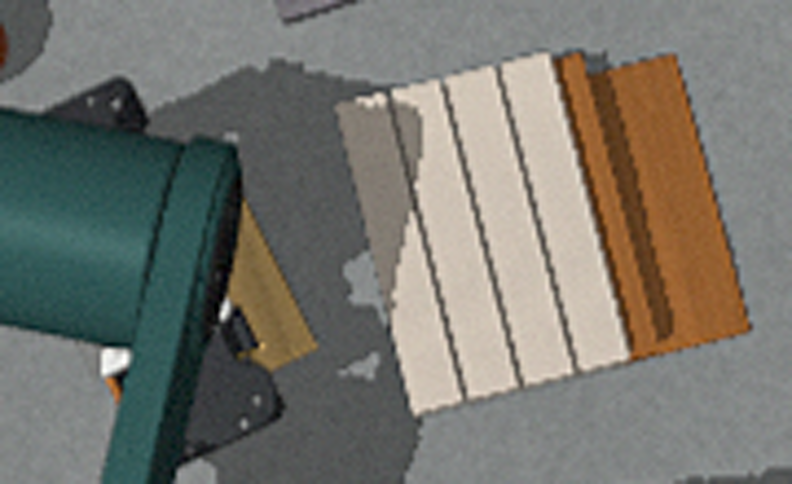

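apply_moves(
  commands=[
    {"rx":0,"ry":0,"rz":0,"tx":0.3,"ty":0,"tz":0,"claw":60},
    {"rx":0,"ry":0,"rz":0,"tx":0.6,"ty":0,"tz":0,"claw":60},
    {"rx":0,"ry":0,"rz":0,"tx":0.9,"ty":0,"tz":0,"claw":60},
    {"rx":0,"ry":0,"rz":0,"tx":1.2,"ty":0,"tz":0,"claw":60},
    {"rx":0,"ry":0,"rz":0,"tx":1.5,"ty":0,"tz":0,"claw":60},
    {"rx":0,"ry":0,"rz":0,"tx":1.8,"ty":0,"tz":0,"claw":60},
    {"rx":0,"ry":0,"rz":0,"tx":2.1,"ty":0,"tz":0,"claw":60},
    {"rx":0,"ry":0,"rz":0,"tx":2.4,"ty":0,"tz":0,"claw":60},
    {"rx":0,"ry":0,"rz":0,"tx":2.7,"ty":0,"tz":0,"claw":60},
    {"rx":0,"ry":0,"rz":0,"tx":3.0,"ty":0,"tz":0,"claw":60},
    {"rx":0,"ry":0,"rz":0,"tx":3.0,"ty":0,"tz":0,"claw":60},
  ],
)

```text
time: 3.05
tool_pos: [0.4611, 0.0314, 0.0628]
tcp_rot: [[-0.422, 0.906, -0.0], [0.906, 0.422, 0.0], [0.0, -0.0, -1.0]]
contact_force: [0.1, 0.5, -0.2]
grip_width: 0.0601
finger_force: 0.0
```

Run:
```python
from rig import imaging
import cv2,numpy as np
a=imaging.snapshot("top")[155:285,200:360]
b=imaging.snapshot("scene")[95:225,245:405]
cv2.imwrite("pics/c3.png",cv2.resize(np.vstack([b]),None,fx=4,fy=4,interpolation=cv2.INTER_CUBIC))
```

```text
(no output)
```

View pics/c3.png

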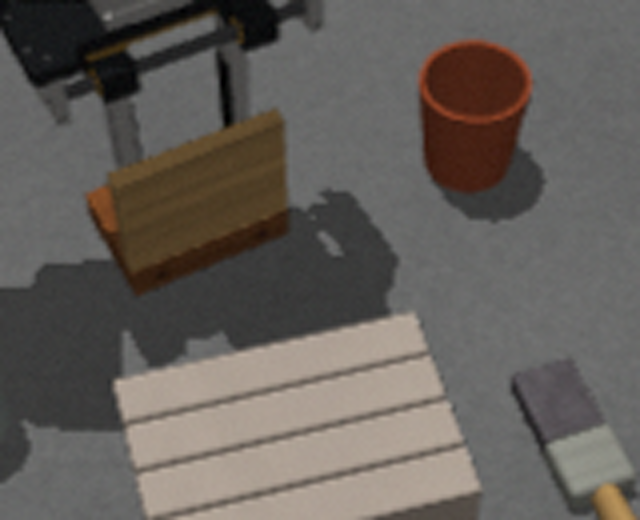

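```bash
python3 - <<'E'
from h import *
t=lambda u,v:(245+u/4-.4,95+v/4-.4)
a=ray("scene",t(137,293),0);b=ray("scene",t(289,231),0);d=b-a;m=(a+b)/2
print(a,b,np.linalg.norm(d),np.degrees(np.arctan2(d[1],d[0])),m)
yaw=np.radians(25); yb=np.array([-np.sin(yaw),np.cos(yaw)])
print("toe",m[:2]+.075*yb,"pre",m[:2]+.115*yb)
E
python3 go.py .4288 .0975 .14 115
```

```text
[ 4.24984907e-01 -2.41567067e-02  1.11022302e-16] [0.52312423 0.02152953 0.        ] 0.10825228838333809 24.963121122740468 [ 4.74054567e-01 -1.31358910e-03  5.55111512e-17]
toe [0.4423582  0.06665949] pre [0.42545347 0.10291181]
t 3.15 pos [0.4617 0.0305 0.063 ] yaw 114.93 F [-0.7 -0.4 -0.3] w 0.0598
txyz [ 2.488 -0.053 -2.568] r [ 0.     0.003 -0.008]
```

apply_moves(
  commands=[
    {"rx":0,"ry":0,"rz":0,"tx":0,"ty":0,"tz":-1,"claw":60},
    {"rx":0,"ry":0,"rz":0,"tx":0,"ty":0,"tz":-2,"claw":60},
    {"rx":0,"ry":0,"rz":0,"tx":0,"ty":0,"tz":-2.6,"claw":60},
    {"rx":0,"ry":0,"rz":0,"tx":0,"ty":0,"tz":-2.6,"claw":60},
  ],
)

```text
time: 3.55
tool_pos: [0.464, 0.0298, 0.1443]
tcp_rot: [[-0.42, 0.907, 0.007], [0.907, 0.42, -0.001], [-0.004, 0.006, -1.0]]
contact_force: [-0.4, -0.1, 0.6]
grip_width: 0.0602
finger_force: 0.0
```

```bash
python3 go.py .4254 .1029 .010 115
```

```text
t 3.55 pos [0.464  0.0298 0.1443] yaw 114.86 F [-0.4 -0.1  0.6] w 0.0602
txyz [ 2.767 -0.172  4.466] r [ 0.043  0.026 -0.017]
```

apply_moves(
  commands=[
    {"rx":0,"ry":0,"rz":0,"tx":1.4,"ty":-0.1,"tz":0,"claw":60},
    {"rx":0,"ry":0,"rz":0,"tx":2.7,"ty":-0.1,"tz":0,"claw":60},
    {"rx":0,"ry":0,"rz":0,"tx":2.7,"ty":-0.1,"tz":1,"claw":60},
    {"rx":0,"ry":0,"rz":0,"tx":2.7,"ty":-0.1,"tz":2.2,"claw":60},
    {"rx":0,"ry":0,"rz":0,"tx":2.7,"ty":-0.1,"tz":3.4,"claw":60},
    {"rx":0,"ry":0,"rz":0,"tx":2.7,"ty":-0.1,"tz":4.1,"claw":60},
    {"rx":0,"ry":0,"rz":0,"tx":2.7,"ty":-0.1,"tz":4.4,"claw":60},
    {"rx":0,"ry":0,"rz":0,"tx":2.7,"ty":-0.1,"tz":4.4,"claw":60},
  ],
)

```text
time: 4.35
tool_pos: [0.4232, 0.1021, 0.0069]
tcp_rot: [[-0.421, 0.907, -0.004], [0.907, 0.421, -0.001], [0.001, -0.004, -1.0]]
contact_force: [0.4, 0.4, 0.3]
grip_width: 0.0602
finger_force: 0.0
```

```bash
python3 go.py .4389 .0739 .010 115;  python3 - <<'E'
import numpy as np
r=np.radians(12.8);F=np.array([.510,-.159]);X=np.array([np.cos(r),np.sin(r)]);Y=np.array([-X[1],X[0]])
for k in np.linspace(0,1,6):
    p=F+X*(-.0175*(1-k))+Y*(.2427*(1-k)+.083*k); print(p.round(4),round(115-12.2*k,2))
# in tool axes at yaw 115 relative to current pose
from rig import env
s=env.read_state();R=np.array(s["tcp_rot"])[:2,:2]
for k in np.linspace(0,1,6):
    p=F+X*(-.0175*(1-k))+Y*(.2427*(1-k)+.083*k); print((R.T@(p-s["tool_pos"][:2])/.03).round(3),round(12.2*k/8,3))
E
```

```text
t 4.35 pos [0.4232 0.1021 0.0069] yaw 114.88 F [0.4 0.4 0.3] w 0.0602
txyz [-1.074  0.078 -0.105] r [-0.031 -0.009 -0.015]
[0.4392 0.0738] 115.0
[0.4497 0.0434] 112.56
[0.4601 0.013 ] 110.12
[ 0.4706 -0.0173] 107.68
[ 0.4811 -0.0477] 105.24
[ 0.4916 -0.0781] 102.8
[-1.081  0.085] 0.0
[-2.147 -0.024] 0.305
[-3.212 -0.133] 0.61
[-4.278 -0.241] 0.915
[-5.343 -0.35 ] 1.22
[-6.409 -0.459] 1.525
```

apply_moves(
  commands=[
    {"rx":0,"ry":0,"rz":0,"tx":-0.5,"ty":0.08,"tz":-0.07,"claw":60},
    {"rx":0,"ry":0,"rz":0,"tx":-0.8,"ty":0.08,"tz":-0.07,"claw":60},
    {"rx":0,"ry":0,"rz":0,"tx":-1.1,"ty":0.08,"tz":-0.07,"claw":60},
    {"rx":0,"ry":0,"rz":0.1,"tx":-1.45,"ty":0.05,"tz":-0.07,"claw":60},
    {"rx":0,"ry":0,"rz":0.2,"tx":-1.8,"ty":0.01,"tz":-0.07,"claw":60},
    {"rx":0,"ry":0,"rz":0.3,"tx":-2.15,"ty":-0.02,"tz":-0.07,"claw":60},
    {"rx":0,"ry":0,"rz":0.4,"tx":-2.5,"ty":-0.06,"tz":-0.07,"claw":60},
    {"rx":0,"ry":0,"rz":0.5,"tx":-2.85,"ty":-0.1,"tz":-0.07,"claw":60},
    {"rx":0,"ry":0,"rz":0.6,"tx":-3.2,"ty":-0.13,"tz":-0.07,"claw":60},
    {"rx":0,"ry":0,"rz":0.7,"tx":-3.5,"ty":-0.16,"tz":-0.07,"claw":60},
    {"rx":0,"ry":0,"rz":0.75,"tx":-3.7,"ty":-0.18,"tz":-0.07,"claw":60},
    {"rx":0,"ry":0,"rz":0.75,"tx":-3.7,"ty":-0.18,"tz":-0.07,"claw":60},
  ],
)

```text
time: 5.55
tool_pos: [0.4669, -0.0018, 0.0108]
tcp_rot: [[-0.323, 0.946, -0.0], [0.946, 0.323, -0.002], [-0.002, -0.001, -1.0]]
contact_force: [0.6, -0.4, 0.1]
grip_width: 0.0599
finger_force: 0.0
```

```bash
python3 go.py .4889 -.0702 .010 103.4
python3 - <<'E'
from rig import imaging
import cv2,numpy as np
b=imaging.snapshot("scene")[95:225,245:405]
cv2.imwrite("pics/c4.png",cv2.resize(b,None,fx=4,fy=4,interpolation=cv2.INTER_CUBIC))
E
```

```text
t 5.55 pos [ 0.4669 -0.0018  0.0108] yaw 108.83 F [ 0.6 -0.4  0.1] w 0.0599
txyz [-2.394 -0.043  0.032] r [-0.004  0.011  0.679]
```

View pics/c4.png

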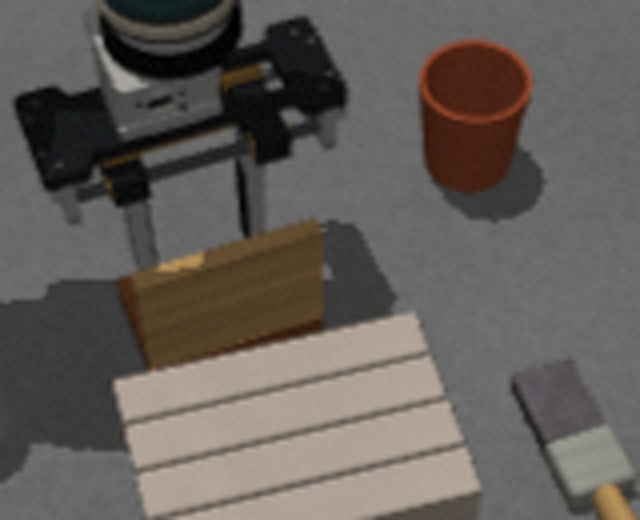

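The bookend stands and slides. The back's top edge runs about (137,279) to (323,229) in the crop, and the row front top edge runs from (114,381) to (414,313).

Run:
```python
from h import *
from rig import env
t=lambda u,v:(245+u/4-.4,95+v/4-.4)
r=np.radians(12.8);F=np.array([.510,-.159]);X=np.array([np.cos(r),np.sin(r)]);Y=np.array([-X[1],X[0]])
a=ray("scene",t(137,282),.105);b=ray("scene",t(323,230),.105);d=b-a;m=((a+b)/2)[:2]
print(np.linalg.norm(d),np.degrees(np.arctan2(d[1],d[0])),"heel rowframe",(m-F)@X,(m-F)@Y)
s=env.read_state();R=np.array(s["tcp_rot"])[:2,:2];p=s["tool_pos"][:2]
print("tool rowframe",(p-F)@X,(p-F)@Y)
for x,y in((-.004,.12),(0,.09),(0,.083),(0,.080)):
    print(x,y,(R.T@(F+x*X+y*Y-p)/.03).round(3))
```

```text
0.10819653009688372 16.88477108235268 heel rowframe -0.001516920574344001 0.08019935992120608
tool rowframe -0.007314817005258378 0.1632445163779972
-0.004 0.12 [-1.445 -0.042]
0 0.09 [-2.454 -0.015]
0 0.083 [-2.686 -0.04 ]
0 0.08 [-2.785 -0.051]
```

apply_moves(
  commands=[
    {"rx":0,"ry":0,"rz":0.1,"tx":-0.25,"ty":-0.01,"tz":0,"claw":60},
    {"rx":0,"ry":0,"rz":0.2,"tx":-0.55,"ty":-0.02,"tz":0,"claw":60},
    {"rx":0,"ry":0,"rz":0.3,"tx":-0.9,"ty":-0.03,"tz":0,"claw":60},
    {"rx":0,"ry":0,"rz":0.4,"tx":-1.25,"ty":-0.03,"tz":0,"claw":60},
    {"rx":0,"ry":0,"rz":0.5,"tx":-1.6,"ty":-0.03,"tz":0,"claw":60},
    {"rx":0,"ry":0,"rz":0.6,"tx":-1.95,"ty":-0.03,"tz":0,"claw":60},
    {"rx":0,"ry":0,"rz":0.7,"tx":-2.2,"ty":-0.03,"tz":0,"claw":60},
    {"rx":0,"ry":0,"rz":0.75,"tx":-2.4,"ty":-0.03,"tz":0,"claw":60},
    {"rx":0,"ry":0,"rz":0.75,"tx":-2.5,"ty":-0.03,"tz":0,"claw":60},
    {"rx":0,"ry":0,"rz":0.75,"tx":-2.55,"ty":-0.03,"tz":0,"claw":60},
    {"rx":0,"ry":0,"rz":0.75,"tx":-2.55,"ty":-0.03,"tz":0,"claw":60},
  ],
)

```text
time: 6.7
tool_pos: [0.4908, -0.0733, 0.0112]
tcp_rot: [[-0.223, 0.975, 0.0], [0.975, 0.223, -0.001], [-0.001, 0.0, -1.0]]
contact_force: [0.6, -0.3, 0.2]
grip_width: 0.0603
finger_force: 0.0
```

```bash
python3 go.py .4916 -.0781 .010 102.8
```

```text
t 6.7 pos [ 0.4908 -0.0733  0.0112] yaw 102.91 F [ 0.6 -0.3  0.2] w 0.0603
txyz [-0.161 -0.009  0.039] r [0.001 0.005 0.014]
```

Now creep in until the force shows contact.

apply_moves(
  commands=[
    {"rx":0,"ry":0,"rz":0,"tx":-0.06,"ty":0,"tz":0,"claw":60},
    {"rx":0,"ry":0,"rz":0,"tx":-0.12,"ty":0,"tz":0,"claw":60},
    {"rx":0,"ry":0,"rz":0,"tx":-0.15,"ty":0,"tz":0,"claw":60},
    {"rx":0,"ry":0,"rz":0,"tx":-0.15,"ty":0,"tz":0,"claw":60},
  ],
)

```text
time: 7.1
tool_pos: [0.4914, -0.0761, 0.0112]
tcp_rot: [[-0.224, 0.975, -0.001], [0.975, 0.224, 0.003], [0.003, 0.0, -1.0]]
contact_force: [-1.3, 4.9, 2.7]
grip_width: 0.0606
finger_force: 2.6
```

apply_moves(
  commands=[
    {"rx":0,"ry":0,"rz":0,"tx":-0.04,"ty":0,"tz":0,"claw":60},
    {"rx":0,"ry":0,"rz":0,"tx":-0.07,"ty":0,"tz":0,"claw":60},
    {"rx":0,"ry":0,"rz":0,"tx":-0.07,"ty":0,"tz":0,"claw":60},
  ],
)

```text
time: 7.4
tool_pos: [0.4914, -0.0761, 0.0112]
tcp_rot: [[-0.224, 0.975, -0.002], [0.975, 0.224, 0.007], [0.007, -0.0, -1.0]]
contact_force: [-2.3, 9.8, 4.5]
grip_width: 0.0599
finger_force: 5.0
```

apply_moves(
  commands=[
    {"rx":0,"ry":0,"rz":0,"tx":-0.05,"ty":0,"tz":0,"claw":60},
    {"rx":0,"ry":0,"rz":0,"tx":-0.05,"ty":0,"tz":0,"claw":60},
    {"rx":0,"ry":0,"rz":0,"tx":-0.05,"ty":0,"tz":0,"claw":60},
  ],
)

```text
time: 7.7
tool_pos: [0.4914, -0.0762, 0.0113]
tcp_rot: [[-0.224, 0.975, -0.002], [0.975, 0.224, 0.009], [0.01, -0.0, -1.0]]
contact_force: [-3.9, 13.7, 5.3]
grip_width: 0.0597
finger_force: 6.7
```

```bash
python3 -c "
from rig import env
s=env.read_state();print(s['contact_force'],s['ft_torque'])"
```

```text
[-3.93801173 13.69266713  5.28567871] [2.39990711 0.4461269  0.09226541]
```

apply_moves(
  commands=[
    {"rx":0,"ry":0,"rz":0,"tx":0.2,"ty":0,"tz":0,"claw":60},
    {"rx":0,"ry":0,"rz":0,"tx":0.6,"ty":0,"tz":0,"claw":60},
    {"rx":0,"ry":0,"rz":0,"tx":1.5,"ty":0,"tz":0,"claw":60},
    {"rx":0,"ry":0,"rz":0,"tx":2.5,"ty":0,"tz":0,"claw":60},
    {"rx":0,"ry":0,"rz":0,"tx":3.5,"ty":0,"tz":-1,"claw":60},
    {"rx":0,"ry":0,"rz":0,"tx":4,"ty":0,"tz":-2.2,"claw":60},
    {"rx":0,"ry":0,"rz":0,"tx":4,"ty":0,"tz":-3.5,"claw":60},
    {"rx":0,"ry":0,"rz":0,"tx":4,"ty":0,"tz":-5,"claw":60},
    {"rx":0,"ry":0,"rz":0,"tx":4,"ty":0,"tz":-5,"claw":60},
  ],
)

```text
time: 8.6
tool_pos: [0.4698, 0.036, 0.1687]
tcp_rot: [[-0.224, 0.975, 0.015], [0.975, 0.224, -0.002], [-0.005, 0.014, -1.0]]
contact_force: [0.9, 0.2, 0.6]
grip_width: 0.0605
finger_force: 0.0
```

Run:
```python
from rig import imaging
import cv2,numpy as np
b=imaging.snapshot("scene")[105:225,225:385]; a=imaging.snapshot("top")[165:285,235:395]
f=lambda i:cv2.resize(i,None,fx=2.45,fy=2.45,interpolation=cv2.INTER_CUBIC)
f=lambda i:cv2.resize(i,(784,588),interpolation=cv2.INTER_CUBIC)
cv2.imwrite("pics/c5.png",f(b));cv2.imwrite("pics/c6.png",f(a))
```

```text
(no output)
```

View pics/c5.png

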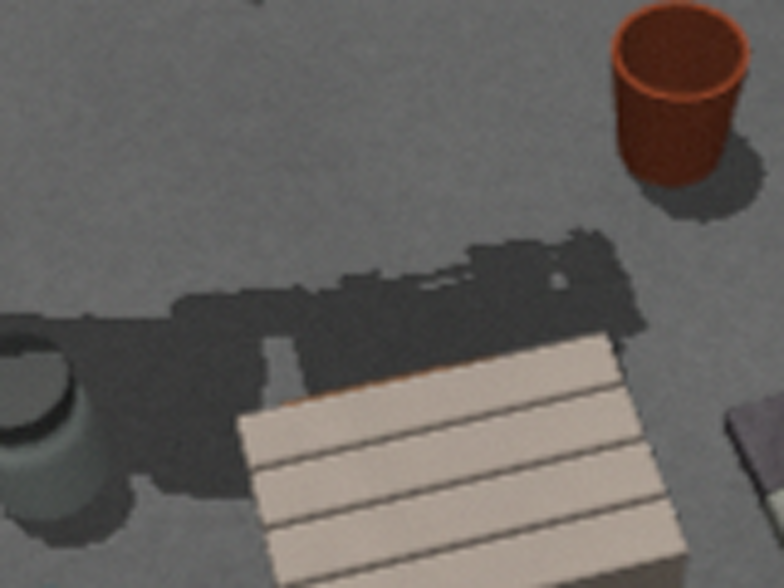

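View pics/c6.png

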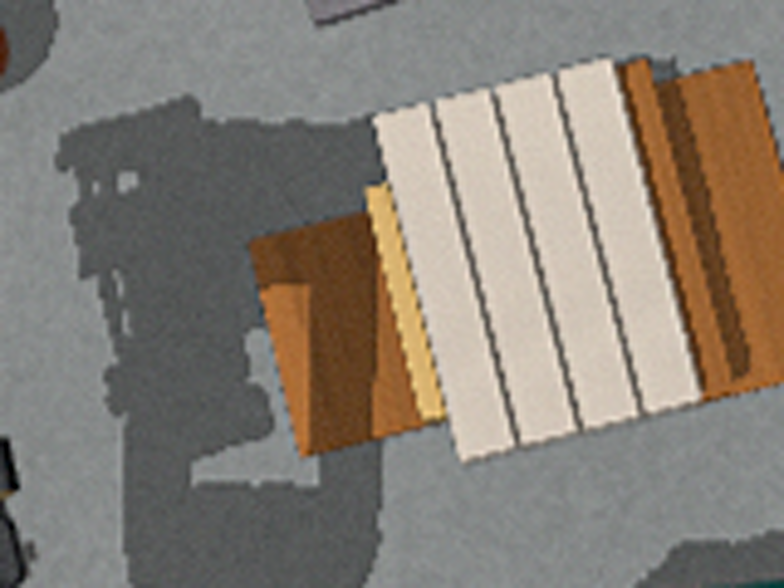

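Run:
```python
from h import *
t=lambda u,v:(235+u/4.9-.4,165+v/4.9-.4)
r=np.radians(12.8);F=np.array([.510,-.159]);X=np.array([np.cos(r),np.sin(r)]);Y=np.array([-X[1],X[0]])
for z,pts in((.024,[(250,240),(303,457)]),(.105,[(366,188),(424,421)]),(.105,[(386,182),(445,417)]),(.13,[(374,115),(463,462)])):
    P=[ray("top",t(*p),z)[:2] for p in pts]; d=P[0]-P[1]
    print(z,[(((p-F)@X).round(4),((p-F)@Y).round(4)) for p in P],np.degrees(np.arctan2(d[1],d[0])).round(1))
```

```text
0.024 [(np.float64(0.052), np.float64(0.075)), (np.float64(-0.0575), np.float64(0.0745))] 13.1
0.105 [(np.float64(0.0524), np.float64(0.0126)), (np.float64(-0.0574), np.float64(0.0123))] 13.0
0.105 [(np.float64(0.0529), np.float64(0.003)), (np.float64(-0.0579), np.float64(0.0026))] 13.0
0.13 [(np.float64(0.0804), np.float64(0.0009)), (np.float64(-0.0799), np.float64(-0.0004))] 13.3
```

The bookend is square (13.0° against the row's 13.3°), flush (toe 75 mm from the face) and 2.6 mm off centre. The bystanders in view have not moved.

```bash
python3 -c "
from rig import finish_job
print(finish_job())"
```

```text
the job is handed in; nothing more can be done
None
```

The bookend was tipped upright by pushing and slid flush and square against the nearest bat, about 3 mm off the row's centre; I steered clear of the jar, cup and brush, and the job was handed in at about 9 s of the 54 s allowed.

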